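# Open the child-proof lye bottle for the pretzel bath

## Robot

A 6-joint arm with a two-finger parallel gripper is mounted at the origin on the work surface. World frame = base frame: x ahead of the robot, y to its left, z up, the work surface at z = 0. Lengths are in mm, angles in rad, forces in N, time in s.
With the tool pointing down it reaches from about 325 to 750 mm from the base axis. Payload 7.6 kg.
Tool frame: the origin (TCP) lies on the centre line of the jaws, within the pads' length; the fingertips stand 8 mm ahead of it and the grasp point (between the pads) lies 11 mm behind it; z points along the fingers, y is the line along which they close (so a half turn about z gives the same grasp; the last joint's range is limited). The gripper opens to 85 mm and grips with 20 to 120 N. Pads are 22 mm wide; open, the fingers measure 114 mm over their backs; the gripper's body (76 mm by 85 mm) begins 54 mm behind the grasp point. The pads swing forward as they close: fully open they stand 13 mm farther back than shut.
Start: joints at [-1.315, 0.052, 1.401, -0, 1.689, -0.07], TCP at [168.06, -497.394, 239.323] pointing down, gripper open.
Joint ranges: [-2.9, 2.9], [-0.91, 2.17], [0.12, 2.37], [-1.06, 4.2], [0.26, 2.73], [-2.93, 2.93]. Speed limits (rad/s): [2.57, 2.57, 3.01, 3.14, 3.14, 3.14].

## Interface

Orientations are given as a 3x3 rotation matrix whose columns are the frame's x, y, z axes.
In Python, from bench import get_obs, get_image, calibration, job, finder gives the robot as it stands.
- The arm moves only by the shell command python3 -m crank 'ROWS'. ROWS is a JSON object of lists of equal length, an entry for each row: "dp": the shift along the tool's x, y, z in mm, a list of three; "twist": the turn, a rotation vector about the tool's x, y, z in rad, a list of three; "hand": the opening, from -1 (shut) to 1 (fully open). A call has 1 to 8 rows; each row is the pose to reach, as a shift and turn from the pose commanded when the call began, along the tool's axes at that moment; what a row does not reach only later rows make up. A row lasts 1/10 s, in which the tool goes at most 50 mm and 8.59 degrees, less where a joint would pass 70% of its speed; a pose out of reach is approached as far as the arm can. A call with a gripper value outside its range is refused whole. The fingers move at their own pace and stop on an object; the grip force is fixed at half the most. Time passes only in rows, so rows that repeat a pose let the fingers close. It gives the time, the measured TCP pose, the force, the opening and the grip force at its end, in the units of the state.
- get_obs(): the state, without advancing time (a new reading comes with each control period).
- get_image(name): name is "scene" or "top"; returns the picture (384x512x3 uint8, red, green, blue); there is no depth.
- calibration(name): a dict with "fov_y" (degrees; the focal length in pixels is half the picture's height over the tangent of half this angle, whatever the lens; pixels are square), "cx", "cy" (the principal point, pixels), "rvec" (rotation vector, rad) and "tvec" (3), from world to camera coordinates, as OpenCV has them. Camera axes: x right, y down, z forward; pixel columns grow to the right and rows downward; lengths in mm; the calibration is good to about 2 mm. A picture is of the moment at which its call begins. calibration takes no time and is no camera call.
- job.close_job(): hands the job in; it is judged then, once.
Trained networks look in the newest picture that a camera, given by its name, has taken for a name from the list of things; names that differ only in an ending like _2 or _b are one class to them, and where a whole thing is asked for, a point or a joint stands for the part that bears it (a point fixed in the world has none). Each returns a list of dicts, best first, with "conf" (0 to 1); they miss things now and then, are a little off and sometimes report something else, mostly with a low value. They report only what shows in the picture. A call takes as long as a camera call. They do not tell look-alikes from the thing itself.
- finder.look_for(camera, target): "position" ([x, y, z] in mm, in the coordinates of the camera as it stood for that picture, good to about 4 mm: the middle of the surface that is visible of it).
- finder.trace(camera, target): "region" (384x512 bool, what is visible of it).
The state is a dict: "time_s": time; "joint_positions": joint angles; "dq": joint speeds; "joint_efforts": joint torques, N m; "position": TCP position; "orientation": TCP orientation; "contact_force": force on the tool from outside, world axes, zero at the start; "ft_torque": the same for the moment, N m; "gripper_width": finger opening in mm; "finger_force": force on a finger pad.
Only numpy, scipy, OpenCV 4.12 (cv2) and the standard library are available. Lean on these libraries where they do the work, as an engineer would, in place of code of your own. Each camera call takes 0.05 s, during which the arm holds its last target. There are 200 camera calls.

## Task

Open the white square bottle of pretzel lye (yellow warning labels, red push-and-turn safety cap): press the cap down against its spring, turn it anticlockwise about a sixth of a turn while it is held down, and lift it off. Finish while still holding the cap level in the gripper, straight above the open mouth and about a hand's breadth up. Leave the bottle standing where it is on the counter and do not disturb anything else.

Things in the scene. Friction and masses are not known exactly. Their poses are not given: they have to be found in the camera images.
- bottle: the lye bottle, loose, 0.6 to 0.9 kg: white square body 94 x 94 mm, 130 mm high, sloping shoulder, round neck 32 mm across from 149 to 182 mm up; yellow labels with a red-edged diamond on all sides. Origin: centre of the underside, z up, x to the small red mark on the shoulder. Stands freely; its weight and the push on the cap keep it from turning along (the twist takes about 0.15 N m)
- bottle_mouth (a point): centre of the bottle's mouth, at the top of the neck, 182 mm above its underside
- cap: red safety cap, ribbed, 51 mm across, 34 mm high, 0.03 kg. Origin: on its axis at the lower edge of the skirt, 160 mm above the bottle's underside when locked; z up; x to the white pointer on top, which is over the bottle's red mark (3 degrees of play) at the start. Three lugs inside sit in hooks on the neck: unless pressed down it neither turns nor lifts; clockwise is always blocked
- cap_top (a point): centre of the cap's top, 34 mm above its lower edge. Grip the skirt from above, fingertips about 20 mm below this point (under the skirt 14 mm stay free over the shoulder). Pressed down, the cap turns anticlockwise seen from above: from 42 to 78 degrees from its locked position it is free and lifts straight off (60 is best). A grip of 30 to 40 N holds it
- liner (a joint): spring liner inside the cap, resting on the bottle's rim: reads how far the cap is pressed down (m), 0 when locked, about -0.003 when the cap is off. It gives from about 6 N and stiffens by 1.5 N per mm; the cap must be more than 2.5 mm down to turn (4 to 4.5 mm, about 12 N, is right) and bottoms at 5.5 mm
- vanilla: brown bottle with black cap, 60 mm across, 140 mm high; leave alone. Origin: centre of the underside
- sugar_jar: glass jar of sugar with wooden lid, 82 mm across, 120 mm high; leave alone. Origin: centre of the underside
- measuring_mug: white mug, 84 mm across, 85 mm high, handle along its +y; leave alone. Origin: centre of the underside
- ramekin: blue ramekin, 84 mm across, 45 mm high; leave alone. Origin: centre of the underside
- rolling_pin: wooden rolling pin, 54 mm thick, 434 mm long along its x; leave alone. Origin: middle of its length, on the counter
- spoon: wooden spoon, 240 mm long along its x; leave alone. Origin: about the middle of its length, on the counter
Things that resemble listed ones, but are neither listed nor needed, are in the scene too. Of the things like the cap, leave any that is green; of the rest the smaller one is meant.

How it is judged:
By the outcome, as a careful person would: the job done as asked, in the order asked, and still so for the second after the job is handed in, while the arm keeps its last pose, push and grip.
It also fails if it takes over 35 s, if anything falls off the work surface, if the arm or the gripper's body presses on something with over 40 N, if the wrist force passes 120 N, or if a joint passes its speed limit or range.

## Working session

There is one attempt and no reset: what is moved stays moved. The work goes in short steps, Python scripts to look and compute and a shell command to move; the robot and the scene stay as the last step left them, time stands still between calls to the robot, and variables do not carry over. Pictures are saved under pics/ and viewed, at most 10 in all, crops included, and the job is handed in when it is done.

```bash
mkdir -p pics
cat > h.py <<'E'
import numpy as np,cv2
from bench import get_obs,get_image,calibration,job,finder
def cam(n):
    c=calibration(n);f=192/np.tan(np.radians(c['fov_y']/2))
    R=cv2.Rodrigues(np.array(c['rvec'],float))[0];t=np.array(c['tvec'],float)
    return f,c['cx'],c['cy'],R,t
def w(n,p):
    f,cx,cy,R,t=cam(n);return R.T@(np.array(p)-t)
def proj(n,P):
    f,cx,cy,R,t=cam(n);q=R@np.array(P,float)+t;return np.array([cx+f*q[0]/q[2],cy+f*q[1]/q[2]])
def ray(n,u,v):
    f,cx,cy,R,t=cam(n);return -R.T@t,R.T@np.array([(u-cx)/f,(v-cy)/f,1])
def atz(n,u,v,z):
    o,d=ray(n,u,v);return o+d*(z-o[2])/d[2]
E
python3 - <<'E'
from h import *
np.set_printoptions(precision=1,suppress=True)
for n in('scene','top'):
    im=get_image(n);cv2.imwrite(f'pics/{n}0.png',cv2.resize(im[:,:,::-1],(800,600)))
    print(n,calibration(n))
    for t in('bottle','cap','cap_top'):
        for d in finder.look_for(n,t): print(t,round(d['conf'],2),w(n,d['position']),proj(n,w(n,d['position'])))
print(get_obs())
E
```

```text
scene {'fov_y': 57.233522202789736, 'cx': 260.2025274492106, 'cy': 190.8391146346204, 'rvec': array([ 1.3,  2.3, -0.9]), 'tvec': array([ 313.9, -295.3, 1423. ])}
bottle 0.75 [544.4 228.  111.1] [345.9 216.7]
cap 0.77 [509.3 221.  191. ] [354.5 187.9]
cap 0.71 [621.5 171.4  45.2] [311.7 241.5]
cap 0.68 [472.3 111.2  33.1] [314.3 200.3]
cap 0.67 [742.2 409.7  15.2] [377.8 327.7]
cap_top 0.84 [514.5 220.  195.3] [353.8 187.9]
cap_top 0.76 [471.5 104.5  29.7] [312.3 199.9]
cap_top 0.72 [625.5 171.8  41.9] [311.1 243.2]
top {'fov_y': 44.98342588369989, 'cx': 257.73446731426935, 'cy': 189.67963314304865, 'rvec': array([ 2.1, -2.2,  0.1]), 'tvec': array([  31. ,  604.7, 1657.8])}
bottle 0.89 [486.3 199.8 136.4] [206.3 221. ]
cap 0.78 [494.4 217.8 194.7] [198.8 217.4]
cap 0.74 [458.9 101.9  33.3] [236.4 230.1]
cap_top 0.68 [608.2 168.6  38.3] [217.9 189.5]
cap_top 0.47 [493.  217.7 196.9] [198.8 217.8]
cap_top 0.43 [458.6 101.   35.5] [236.7 230.2]
{'time_s': 0.4, 'joint_positions': array([-1.3,  0.1,  1.4,  0. ,  1.7, -0.1]), 'dq': array([-0., -0., -0.,  0.,  0., -0.]), 'joint_efforts': array([  0. , -38.1, -36. ,  -0. ,   0. ,   0. ]), 'position': array([ 168.1, -497.4,  239.2]), 'orientation': array([[ 0.9,  0.3, -0. ],
       [ 0.3, -0.9,  0. ],
       [ 0. , -0. , -1. ]]), 'contact_force': array([-0.4,  0.1,  0.7]), 'ft_torque': array([-0., -0., -0.]), 'finger_force': 0.0, 'gripper_width': 85.43476292418941}
```

View pics/scene0.png

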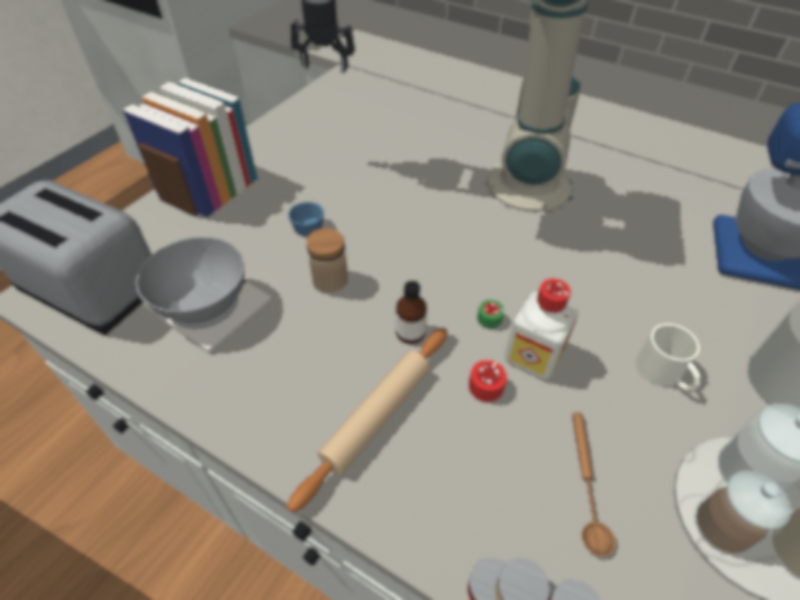

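View pics/top0.png

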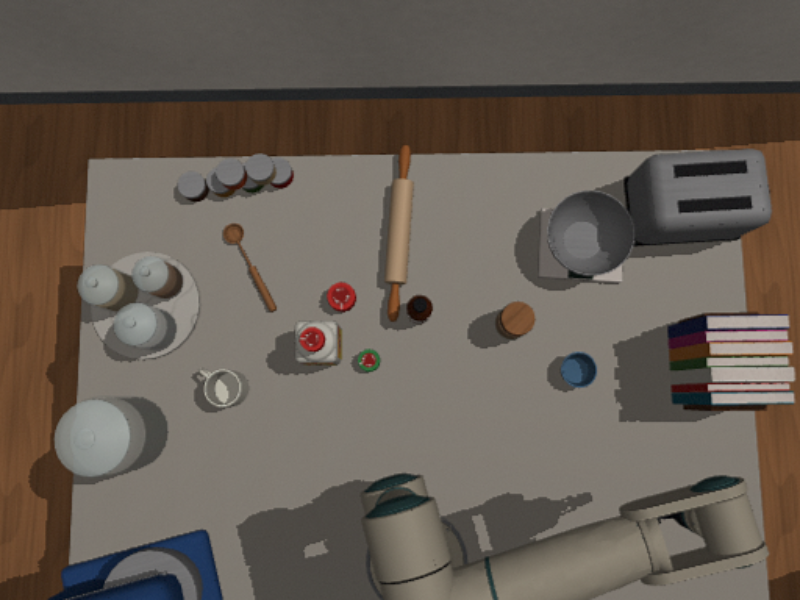

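Run:
```python
from h import *
np.set_printoptions(precision=1,suppress=True)
a=get_image('scene');b=get_image('top')
def red(im,box):
    x0,y0,x1,y1=box;h=cv2.cvtColor(im,cv2.COLOR_RGB2HSV)
    m=(((h[...,0]<8)|(h[...,0]>172))&(h[...,1]>140)&(h[...,2]>70));o=np.zeros_like(m);o[y0:y1,x0:x1]=m[y0:y1,x0:x1];return o
ma=red(a,(338,172,374,203));mb=red(b,(188,206,212,228))
def st(m):
    v,u=np.nonzero(m);return u.min(),u.max(),v.min(),v.max(),u.mean(),v.mean(),len(u)
print(st(ma),st(mb))
for n,m in(('scene',None),('top',None)):
    for t in('cap','bottle','vanilla','spoon','sugar_jar','ramekin','measuring_mug'):
        for d in finder.trace(n,t)[:2]: print(n,t,round(d['conf'],2),st(d['region']))
def tri(p,q):
    o1,d1=ray('scene',*p);o2,d2=ray('top',*q);d1/=np.linalg.norm(d1);d2/=np.linalg.norm(d2)
    s=np.linalg.lstsq(np.stack([d1,-d2],1),o2-o1,rcond=None)[0]
    A=o1+s[0]*d1;B=o2+s[1]*d2;return (A+B)/2,np.linalg.norm(A-B)
print('cap',tri(st(ma)[4:6],st(mb)[4:6]))
for z in(177,194):print(atz('scene',*st(ma)[4:6],z),atz('top',*st(mb)[4:6],z))
ca=cv2.resize(a[165:250,320:400],None,fx=5,fy=5,interpolation=cv2.INTER_CUBIC)
cb=cv2.resize(b[185:240,180:245],None,fx=6,fy=6,interpolation=cv2.INTER_CUBIC)
H=max(ca.shape[0],cb.shape[0]);c=np.zeros((H,ca.shape[1]+cb.shape[1],3),np.uint8);c[:ca.shape[0],:ca.shape[1]]=ca;c[:cb.shape[0],ca.shape[1]:]=cb
print(c.shape);cv2.imwrite('pics/c1.png',c[:,:,::-1])
```

```text
(np.int64(345), np.int64(363), np.int64(179), np.int64(198), np.float64(353.1744186046512), np.float64(189.1782945736434), 258) (np.int64(192), np.int64(207), np.int64(210), np.int64(224), np.float64(199.8109756097561), np.float64(216.9451219512195), 164)
scene cap 0.96 (np.int64(344), np.int64(365), np.int64(177), np.int64(199), np.float64(353.9974937343358), np.float64(188.29323308270676), 399)
scene cap 0.71 (np.int64(300), np.int64(324), np.int64(230), np.int64(256), np.float64(311.79707495429614), np.float64(243.0292504570384), 547)
scene bottle 0.96 (np.int64(323), np.int64(369), np.int64(186), np.int64(242), np.float64(344.9360645561763), np.float64(215.66480446927375), 1611)
scene bottle 0.3 (np.int64(344), np.int64(365), np.int64(178), np.int64(199), np.float64(354.0125944584383), np.float64(188.52392947103274), 397)
scene vanilla 0.81 (np.int64(253), np.int64(273), np.int64(180), np.int64(219), np.float64(263.03993855606757), np.float64(200.9846390168971), 651)
scene spoon 0.7 (np.int64(366), np.int64(394), np.int64(264), np.int64(355), np.float64(377.94235924932974), np.fl
[... 1557 characters left out ...]
nt64(225), np.int64(247), np.float64(369.7894736842105), np.float64(236.19298245614036), 399)
top sugar_jar 0.62 (np.int64(316), np.int64(341), np.int64(193), np.int64(217), np.float64(328.8231707317073), np.float64(204.85772357723576), 492)
top ramekin 0.83 (np.int64(359), np.int64(381), np.int64(225), np.int64(247), np.float64(370.1217183770883), np.float64(236.1599045346062), 419)
top measuring_mug 0.67 (np.int64(129), np.int64(157), np.int64(237), np.int64(259), np.float64(143.73500967117988), np.float64(247.56092843326886), 517)
cap (array([497.7, 217.2, 172.5]), np.float64(0.5072566424866563))
[502.1 217.6 177. ] [497.3 216.9 177. ]
[518.3 219.9 194. ] [495.9 214.7 194. ]
(425, 790, 3)
```

View pics/c1.png

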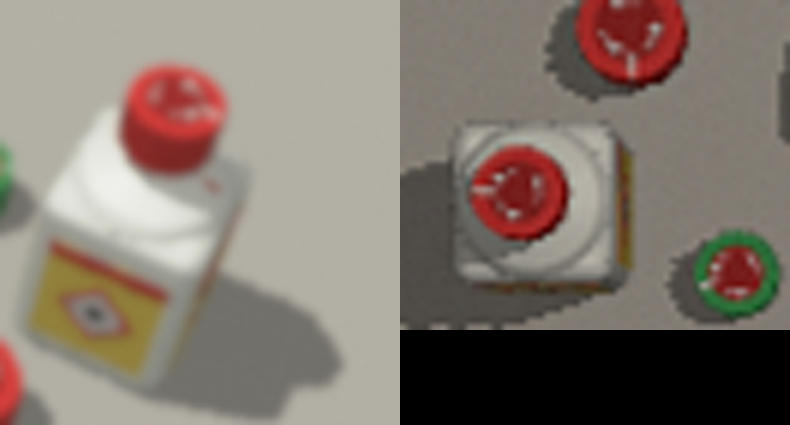

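The two pictures show three cap look-alikes. In the scene view they are the cap on the bottle at (354,188), a larger loose red one at (312,243) and a green one at (314,200). The crop confirms that the cap on the bottle is the smaller red one, about 50 mm across, with its pointer towards +y. I'll fit its cylinder to both masks next.

```bash
cat > fit.py <<'E'
from h import *
from scipy.optimize import least_squares
np.set_printoptions(precision=2,suppress=True)
def stats(m):
    m=m.astype(np.uint8);n,l,s,c=cv2.connectedComponentsWithStats(m);i=1+np.argmax(s[1:,4]);return np.array([*c[i],np.sqrt(s[i,4])])
th=np.linspace(0,2*np.pi,60)
def hull(n,p):
    pts=np.array([proj(n,[p[0]+25.5*np.cos(a),p[1]+25.5*np.sin(a),p[2]-h]) for a in th for h in(0,34)],np.float32)
    M=cv2.moments(cv2.convexHull(pts));return np.array([M['m10']/M['m00'],M['m01']/M['m00'],np.sqrt(M['m00'])])
obs={}
for n,c in(('scene',(354,188)),('top',(200,217))):
    get_image(n)
    ds=[d for d in finder.trace(n,'cap') if np.hypot(*(stats(d['region'])[:2]-c))<6]
    obs[n]=stats(ds[0]['region'])
r=least_squares(lambda p:np.concatenate([hull(n,p)[:2]-obs[n][:2] for n in obs]),[498,217,194])
print(r.x,r.fun,{n:(obs[n],hull(n,r.x)) for n in obs})
r=least_squares(lambda p:np.concatenate([hull(n,[*p,194])[:2]-obs[n][:2] for n in obs]),[498,217])
print(r.x,r.fun)
o=get_obs();R=o['orientation'];print(o['time_s'],R)
print('tool shift to (x,y,260):',R.T@(np.array([*r.x,260])-o['position']))
E
python3 fit.py
```

```text
Traceback (most recent call last):
  File "fit.py", line 15, in <module>
    r=least_squares(lambda p:np.concatenate([hull(n,p)[:2]-obs[n][:2] for n in obs]),[498,217,194])
  File "fit.py", line 15, in <lambda>
    r=least_squares(lambda p:np.concatenate([hull(n,p)[:2]-obs[n][:2] for n in obs]),[498,217,194])
                                             ~~~~^^^^^
  File "fit.py", line 8, in hull
    pts=np.array([proj(n,[p[0]+25.5*np.cos(a),p[1]+25.5*np.sin(a),p[2]-h]) for a in th for h in(0,34)],np.float32)
                  ~~~~^^^^^^^^^^^^^^^^^^^^^^^^^^^^^^^^^^^^^^^^^^^^^^^^^^^^
  File "h.py", line 10, in proj
    f,cx,cy,R,t=cam(n);q=R@np.array(P,float)+t;return np.array([cx+f*q[0]/q[2],cy+f*q[1]/q[2]])
                ~~~^^^
  File "h.py", line 4, in cam
    c=calibration(n);f=192/np.tan(np.radians(c['fov_y']/2))
ValueError: time passes only in moves, steps and waits
```

```bash
sed -i 's/^def cam/from functools import lru_cache\n@lru_cache\ndef cam/' h.py; sed -i 's/,\[498,217,194\])/,[498,217,194],diff_step=3e-3)/; s/,\[498,217\])/,[498,217],diff_step=3e-3)/' fit.py; python3 fit.py
```

```text
[497.75 218.59 191.17] [-0.03 -0.   -0.03  0.01] {'scene': (array([353.99, 188.98,  19.39]), array([353.97, 188.97,  19.78])), 'top': (array([199.35, 216.83,  14.39]), array([199.32, 216.84,  14.32]))}
[498.85 218.61] [ 0.07 -0.44 -0.15 -0.39]
1.6 [[ 0.95  0.32  0.  ]
 [ 0.32 -0.95 -0.  ]
 [-0.    0.   -1.  ]]
tool shift to (x,y,260): [ 542.56 -572.47  -20.77]
```

The fit gives a cap axis at (498, 218.6) and a top at about 191 mm, against 194 in the text. Residuals are under 0.1 px. I'm moving to above the cap.

```bash
python3 -m crank '{"dp":[[36,-36,-10],[72,-72,-20],[108,-108,-20],[144,-144,-20],[180,-180,-20],[216,-216,-20],[250,-252,-20],[282,-288,-20]],"twist":[[0,0,0],[0,0,0],[0,0,0],[0,0,0],[0,0,0],[0,0,0],[0,0,0],[0,0,0]],"hand":[1,1,1,1,1,1,1,1]}'
python3 - <<'E'
from h import *
o=get_obs();R=o['orientation'];print(o['joint_positions'].round(2),R.round(3),R.T@(np.array([498,218.6,230])-o['position']))
E
```

```text
time_s: 2.4
position: [341.4, -137.0, 259.6]
orientation: [[0.948, 0.32, 0.001], [0.32, -0.948, -0.001], [0.001, 0.001, -1.0]]
contact_force: [0.7, 0.8, -0.0]
gripper_width: 85.7
finger_force: 0.0
[-0.48 -0.41  1.77 -0.    1.79  0.76] [[ 0.948  0.32   0.001]
 [ 0.32  -0.948 -0.001]
 [ 0.001  0.001 -1.   ]] [ 262.00979916 -286.95148286   29.53190663]
```

```bash
python3 -m crank '{"dp":[[33,-36,0],[66,-72,0],[99,-108,0],[132,-144,0],[165,-180,0],[198,-216,5],[230,-252,10],[259,-284,20]],"twist":[[0,0,0],[0,0,0],[0,0,0],[0,0,0],[0,0,0],[0,0,0],[0,0,0],[0,0,0]],"hand":[1,1,1,1,1,1,1,1]}'; python3 -m crank '{"dp":[[0,0,0],[0,0,0]],"twist":[[0,0,0],[0,0,0]],"hand":[1,1]}'
python3 - <<'E'
from h import *
o=get_obs();R=o['orientation'];print(o['joint_positions'].round(2),R.round(3),R.T@(np.array([498,218.6,180])-o['position']))
a=get_image('scene');b=get_image('top')
c=np.hstack([cv2.resize(a[135:235,300:400],(400,400),interpolation=2),cv2.resize(b[165:265,150:250],(400,400),interpolation=2)])
cv2.imwrite('pics/c2.png',c[:,:,::-1])
E
```

```text
time_s: 3.2
position: [496.2, 215.5, 239.6]
orientation: [[0.947, 0.321, 0.002], [0.321, -0.947, 0.0], [0.002, 0.0, -1.0]]
contact_force: [0.8, -0.8, 0.3]
gripper_width: 84.9
finger_force: 0.0
time_s: 3.4
position: [495.3, 213.4, 238.4]
orientation: [[0.947, 0.321, -0.002], [0.321, -0.947, -0.001], [-0.002, 0.0, -1.0]]
contact_force: [0.6, -0.3, 0.6]
gripper_width: 85.3
finger_force: 0.0
[ 0.34  0.09  1.36 -0.    1.69  1.58] [[ 0.947  0.321 -0.002]
 [ 0.321 -0.947 -0.001]
 [-0.002  0.    -1.   ]] [ 4.29403068 -4.05448373 58.40770531]
```

View pics/c2.png

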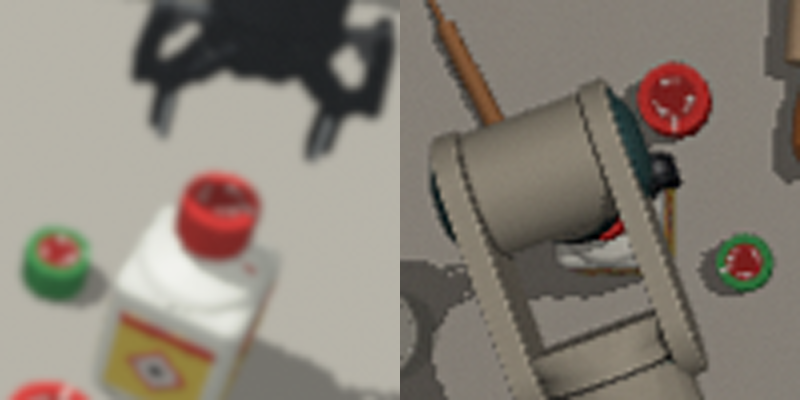

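```bash
python3 - <<'E'
from h import *
for z in (230,238,243):
  for s in(0,43,-43):print(z,s,((proj('scene',[495.3+.32*s,213.4-.947*s,z])-[300,135])*4).round())
E
python3 -m crank '{"dp":[[4,-4,10],[4,-4,20],[4,-4,20],[4,-4,20]],"twist":[[0,0,0],[0,0,0],[0,0,0],[0,0,0]],"hand":[1,1,1,1]}'
python3 - <<'E'
from h import *
o=get_obs();R=o['orientation'];print(R.T@(np.array([498,218.6,180])-o['position']))
E
```

```text
230 0 [228. 152.]
230 43 [160. 141.]
230 -43 [297. 163.]
238 0 [231. 143.]
238 43 [163. 132.]
238 -43 [300. 154.]
243 0 [233. 138.]
243 43 [164. 127.]
243 -43 [302. 149.]
time_s: 3.9
position: [497.8, 217.7, 218.9]
orientation: [[0.948, 0.32, -0.001], [0.32, -0.948, -0.0], [-0.001, 0.0, -1.0]]
contact_force: [-0.2, 0.8, 0.7]
gripper_width: 85.3
finger_force: 0.0
[ 0.4707575  -0.78542111 38.87921705]
```

```bash
python3 -m crank '{"dp":[[0,-1,13],[0,-1,26],[0,-1,39],[0,-1,39],[0,-1,39]],"twist":[[0,0,0],[0,0,0],[0,0,0],[0,0,0],[0,0,0]],"hand":[1,1,1,1,1]}'; python3 -m crank '{"dp":[[0,0,0],[0,0,0],[0,0,0],[0,0,0],[0,0,0],[0,0,0],[0,0,0],[0,0,0]],"twist":[[0,0,0],[0,0,0],[0,0,0],[0,0,0],[0,0,0],[0,0,0],[0,0,0],[0,0,0]],"hand":[-1,-1,-1,-1,-1,-1,-1,-1]}'
```

```text
time_s: 4.4
position: [497.5, 219.0, 179.8]
orientation: [[0.947, 0.32, -0.001], [0.32, -0.947, -0.0], [-0.001, 0.0, -1.0]]
contact_force: [0.0, -0.5, -0.6]
gripper_width: 85.5
finger_force: 0.0
time_s: 5.2
position: [498.2, 218.8, 181.3]
orientation: [[0.948, 0.32, 0.002], [0.32, -0.948, -0.0], [0.002, 0.001, -1.0]]
contact_force: [-0.7, -3.8, 6.4]
gripper_width: 49.4
finger_force: 62.0
```

```bash
python3 -m crank '{"dp":[[0,0,1],[0,0,2],[0,0,2]],"twist":[[0,0,0],[0,0,0],[0,0,0]],"hand":[-1,-1,-1]}';  python3 -m crank '{"dp":[[0,0,1],[0,0,1],[0,0,1]],"twist":[[0,0,0],[0,0,0],[0,0,0]],"hand":[-1,-1,-1]}'
```

```text
time_s: 5.5
position: [498.3, 218.8, 179.7]
orientation: [[0.948, 0.32, 0.002], [0.32, -0.948, -0.0], [0.002, 0.001, -1.0]]
contact_force: [-1.6, -4.6, 8.0]
gripper_width: 49.4
finger_force: 62.3
time_s: 5.8
position: [498.3, 218.8, 179.0]
orientation: [[0.948, 0.32, 0.002], [0.32, -0.948, 0.0], [0.002, 0.001, -1.0]]
contact_force: [-1.8, -3.0, 9.8]
gripper_width: 49.2
finger_force: 62.4
```

```bash
python3 -m crank '{"dp":[[0,0.5,1],[0,0.5,1.5],[0,0.5,1.5],[0,0.5,1.5]],"twist":[[0,0,0],[0,0,0],[0,0,0],[0,0,0]],"hand":[-1,-1,-1,-1]}'; python3 -c "
from h import *
for i in range(4):
    get_image('top');o=get_obs();print(o['contact_force'].round(1),o['ft_torque'].round(2),o['position'].round(1),o['joint_positions'].round(2))"
```

```text
time_s: 6.2
position: [498.3, 218.5, 177.8]
orientation: [[0.947, 0.32, 0.002], [0.32, -0.947, 0.0], [0.002, 0.0, -1.0]]
contact_force: [-3.2, -3.9, 10.9]
gripper_width: 49.2
finger_force: 62.6
[-3.9 -3.6 11.4] [-0.55  0.53  0.04] [498.4 218.5 177.8] [ 0.35  0.13  1.44 -0.    1.57  1.59]
[-3.2 -3.9 11.4] [-0.53  0.5   0.01] [498.4 218.5 177.8] [ 0.35  0.13  1.44 -0.    1.57  1.59]
[-3.  -2.9 10.3] [-0.56  0.48  0.  ] [498.3 218.5 177.8] [ 0.35  0.13  1.44 -0.    1.57  1.59]
[-2.4 -4.5  9.6] [-0.53  0.51  0.01] [498.3 218.5 177.8] [ 0.35  0.13  1.44 -0.    1.57  1.59]
```

```bash
python3 -m crank '{"dp":[[0,0,1.2],[0,0,1.2],[0,0,1.2]],"twist":[[0,0,0],[0,0,0],[0,0,0]],"hand":[-1,-1,-1]}'; python3 -m crank '{"dp":[[0,0,0],[0,0,0],[0,0,0]],"twist":[[0,0,-0.09],[0,0,-0.18],[0,0,-0.26]],"hand":[-1,-1,-1]}'; python3 -c "
from h import *
a=get_image('scene');cv2.imwrite('pics/c3.png',cv2.resize(a[135:235,300:400],(500,500),interpolation=2)[:,:,::-1])
o=get_obs();print(o['contact_force'].round(1),o['ft_torque'].round(2),o['position'].round(1),o['joint_positions'].round(2))"
```

```text
time_s: 6.7
position: [498.4, 218.5, 176.9]
orientation: [[0.947, 0.32, 0.003], [0.32, -0.947, 0.0], [0.003, 0.001, -1.0]]
contact_force: [-3.6, -4.2, 11.6]
gripper_width: 49.5
finger_force: 62.8
time_s: 7.0
position: [498.8, 219.1, 177.2]
orientation: [[0.831, 0.556, 0.004], [0.556, -0.831, 0.002], [0.004, 0.001, -1.0]]
contact_force: [-2.1, -0.9, 11.7]
gripper_width: 49.6
finger_force: 62.7
[-1.1 -1.1 11.6] [-0.13  0.27 -0.06] [498.8 219.1 177.2] [0.35 0.13 1.44 0.   1.57 1.32]
```

View pics/c3.png

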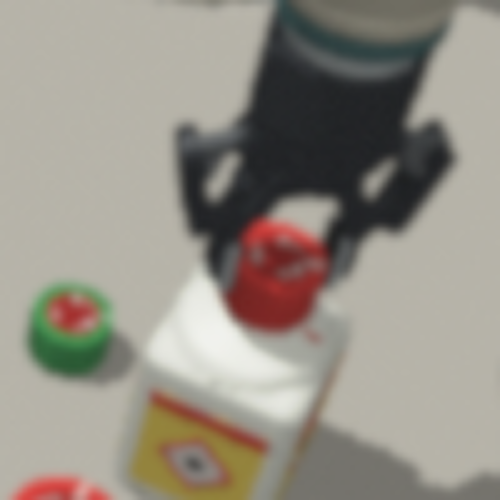

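The gripper holds the cap. The bottle's red mark is unmoved at scene pixel (362.6, 202), so the cap is turning on a still bottle.

```bash
python3 -m crank '{"dp":[[0,0,0],[0,0,0],[0,0,0],[0,0,0],[0,0,0],[0,0,0],[0,0,0],[0,0,0]],"twist":[[0,0,-0.12],[0,0,-0.24],[0,0,-0.36],[0,0,-0.48],[0,0,-0.6],[0,0,-0.72],[0,0,-0.8],[0,0,-0.8]],"hand":[-1,-1,-1,-1,-1,-1,-1,-1]}'; python3 -c "
from h import *
a=get_image('scene');cv2.imwrite('pics/c4.png',cv2.resize(a[135:235,300:400],(500,500),interpolation=2)[:,:,::-1])
o=get_obs();print(o['contact_force'].round(1),o['ft_torque'].round(2),o['position'].round(1),o['joint_positions'].round(2))"
```

```text
time_s: 7.85
position: [498.7, 218.8, 177.1]
orientation: [[0.182, 0.983, 0.004], [0.983, -0.182, 0.001], [0.002, 0.003, -1.0]]
contact_force: [-1.5, -2.3, 11.4]
gripper_width: 49.6
finger_force: 62.7
[-1.6 -2.7 11.9] [-0.4   0.33  0.05] [498.7 218.8 177.1] [ 0.35  0.13  1.44 -0.    1.57  0.53]
```

View pics/c4.png

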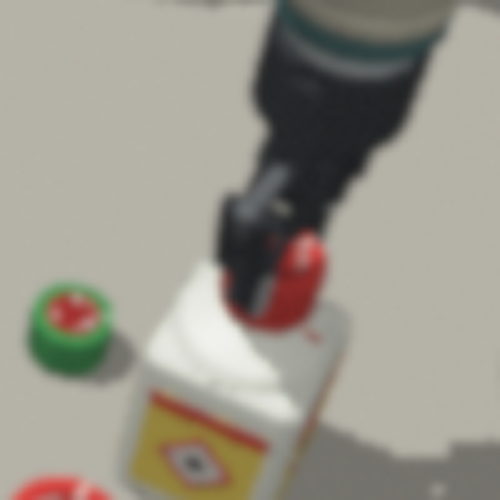

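```bash
python3 -m crank '{"dp":[[0,0,-3],[0,0,-7],[0,0,-10],[0,0,-14],[0,0,-14]],"twist":[[0,0,0],[0,0,0],[0,0,0],[0,0,0],[0,0,0]],"hand":[-1,-1,-1,-1,-1]}'; python3 -c "
from h import *
a=get_image('scene');cv2.imwrite('pics/c5.png',cv2.resize(a[135:235,300:400],(500,500),interpolation=2)[:,:,::-1])
o=get_obs();print(o['contact_force'].round(1),o['ft_torque'].round(2),o['position'].round(1))"
```

```text
time_s: 8.4
position: [497.8, 218.7, 188.5]
orientation: [[0.184, 0.983, -0.0], [0.983, -0.184, -0.0], [-0.0, -0.0, -1.0]]
contact_force: [0.0, -0.7, 0.8]
gripper_width: 49.7
finger_force: 62.2
[ 0.6 -0.3  0.2] [-0.13 -0.08  0.01] [497.7 218.6 188.3]
```

View pics/c5.png

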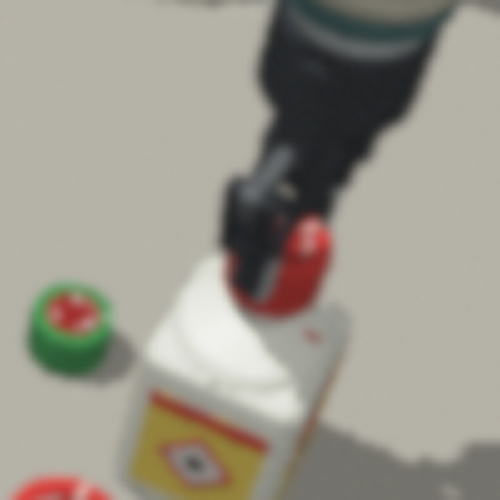

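The cap came free with no load and the bottle stayed down, its mark unmoved. I'm raising the cap now.

```bash
python3 -m crank '{"dp":[[0,0,-15],[0,0,-32],[0,0,-50],[0,0,-68],[0,0,-86],[0,0,-98],[0,0,-104],[0,0,-104]],"twist":[[0,0,0],[0,0,0],[0,0,0],[0,0,0],[0,0,0],[0,0,0],[0,0,0],[0,0,0]],"hand":[-1,-1,-1,-1,-1,-1,-1,-1]}'; python3 -m crank '{"dp":[[0,0,0],[0,0,0],[0,0,0]],"twist":[[0,0,0],[0,0,0],[0,0,0]],"hand":[-1,-1,-1]}';  python3 -c "
from h import *
a=get_image('scene');cv2.imwrite('pics/c6.png',cv2.resize(a[95:245,290:440],(600,600),interpolation=2)[:,:,::-1])
o=get_obs();print(o['contact_force'].round(1),o['position'].round(1))
print([((proj('scene',p)-[290,95])*4).round() for p in([498,218.6,182],[498,218.6,o['position'][2]-5])])"
```

```text
time_s: 9.25
position: [498.0, 218.7, 293.4]
orientation: [[0.184, 0.983, 0.001], [0.983, -0.184, 0.0], [0.001, 0.001, -1.0]]
contact_force: [0.7, 0.7, -0.9]
gripper_width: 49.4
finger_force: 62.3
time_s: 9.55
position: [497.7, 218.5, 291.7]
orientation: [[0.184, 0.983, -0.001], [0.983, -0.184, -0.001], [-0.001, -0.001, -1.0]]
contact_force: [0.2, 0.4, -0.3]
gripper_width: 49.3
finger_force: 62.3
[-0.1  0.1  0.1] [497.8 218.6 291.9]
[array([258., 368.]), array([296., 253.])]
```

View pics/c6.png

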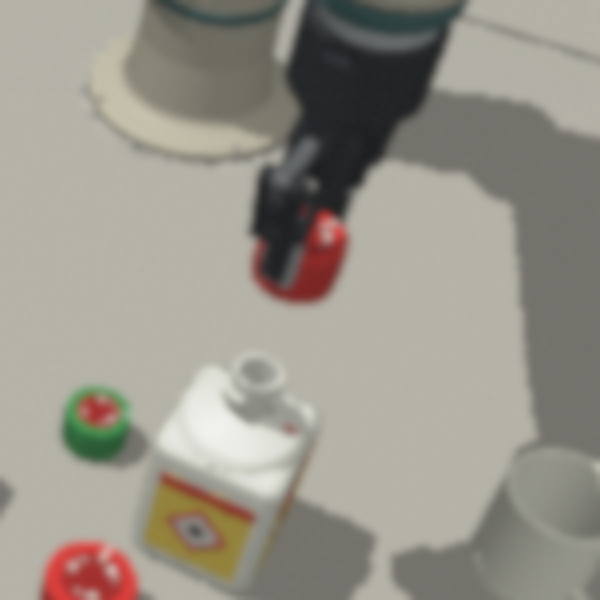

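The mouth is open at crop (258, 368), exactly where predicted. The cap is held straight above it at (300, 255), about 90 mm up and level, and the bottle is still standing in place.

```bash
python3 -c "
from bench import job
print(job.close_job())"
```

```text
the job is handed in; nothing more can be done
None
```

The lye bottle is open: the cap was pressed, turned about 61° anticlockwise and lifted off, and the gripper now holds it level about 90 mm above the mouth, the bottle has not moved, and the job is handed in.

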